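Tip two pipette-tip boxes down onto their bases

ROBOT

A 6-joint arm with a two-finger parallel gripper is mounted at the origin on the work surface. World frame = base frame: x ahead of the robot, y to its left, z up, the work surface at z = 0. Lengths are in m, angles in rad, forces in N, time in s.
With the tool pointing down it reaches from about 0.3 to 0.775 m from the base axis. Payload 14.6 kg.
Tool frame: the origin (TCP) lies midway between the tips of the shut fingers; the grasp point (between the pads) lies 19 mm behind it; z points along the fingers, y is the direction in which the jaws open and shut (so a half turn about z gives the same grasp; the last joint's range is limited). The gripper opens to 94 mm and grips with 3 to 60 N. Pads are 16 mm wide; open, the fingers measure 119 mm over their backs; the gripper's body (75 mm by 177 mm) begins 78 mm behind the grasp point.
Start: joints at [-1.392, 0.3, 1.521, -0, 1.321, -0.067], TCP at [0.134, -0.533, 0.205] pointing down, gripper open.
Joint ranges: [-3.03, 3.03], [-0.79, 2.21], [0.23, 2.52], [-1.04, 4.18], [0, 3.07], [-2.55, 2.55]. Speed limits (rad/s): [2.22, 2.22, 2.57, 3.14, 3.14, 3.14].

INTERFACE

Orientations are given as a 3x3 rotation matrix whose columns are the frame's x, y, z axes.
In Python, from bench import * gives the robot as it stands.
- The arm moves only by the tool play_rows, never from a script. Its argument "increments" is a list of rows, each a list of 3 entries, a list of its own where there are three numbers: the opening, from 0 (shut) to 1 (fully open), then the shift along the tool's x, y, z in mm, then the turn about the tool's z in rad. In form: [[claw, [tx, ty, tz], yaw], ...]. A call has 1 to 5 rows; each row is the pose to reach, as a shift and turn from the pose commanded when the call began, along the tool's axes at that moment; what a row does not reach only later rows make up. A row lasts 1/8 s, in which the tool goes at most 62.5 mm and 10.7 degrees, less where a joint would pass 70% of its speed; a pose out of reach is approached as far as the arm can. A call with a gripper value outside its range is refused whole. The fingers move at their own pace and stop on an object; "newtons" is the grip in N (left out, the last holds). Time passes only in rows, so rows that repeat a pose let the fingers close. It gives the time, the measured TCP pose, the force and the opening at its end, in the units of the state.
- observe(): the state, without advancing time (a new reading comes with each control period).
- snapshot(name): name is "scene" or "top" or "wrist"; returns the picture (480x640x3 uint8, blue, green, red); there is no depth.
- camera_model(name): a dict with "mtx" (3x3 intrinsics, pixels), "world_from_camera" (4x4, takes a point from camera to world coordinates). Camera axes: x right, y down, z forward; pixel columns grow to the right and rows downward; lengths in m; the calibration is good to about 2 mm. A picture is of the moment at which its call begins: read the wrist's pose just before it. camera_model takes no time and is no camera call; for the wrist camera it gives the pose at the moment of the call.
- close_job(): hands the job in, once; it reports no verdict.
The state is a dict: "time_s": time; "joint_pos": joint angles; "qvel": joint speeds; "joint_efforts": joint torques, N m; "position": TCP position; "ee_rot": TCP orientation; "ft_force": force on the tool from outside, world axes, zero at the start; "torque": the same for the moment, N m; "opening": finger opening in m.
Only numpy, scipy, OpenCV 4.12 (cv2) and the standard library are available. Lean on these libraries where they do the work, as an engineer would, in place of code of your own. Each camera call takes 0.05 s, during which the arm holds its last target. There are 200 camera calls.

TASK

Two pipette-tip boxes, one with a blue base and one with an orange base, have been left standing on end on the lab bench. With gentle fingertip pushes, tip each one over, about where it stands, so that it lies flat on its coloured base with the clear lid facing up. Only push them: do not pinch, lift or carry them, and leave everything else on the bench undisturbed.

Things in the scene. Friction and masses are not known exactly. Their poses are not given: they have to be found in the camera images.
- blue_box: loose tip box, blue base, clear (milky) lid, ~0.22 kg; stands on end at first: 120 mm tall (own z, its length), 84 mm wide (own y), 66 mm thick (own x). Origin at its centre. Own x points out of the lid: lid face at x = +33 mm, blue underside with black strips at x = -33. Lies right when own x is up. Pushed near its top it tips, pushed low it slides; past 30 deg tilt it falls by itself.
- orange_box: loose tip box, orange base, clear (milky) lid, ~0.22 kg; stands on end at first: 120 mm tall (own z, its length), 84 mm wide (own y), 66 mm thick (own x). Origin at its centre. Own x points out of the lid: lid face at x = +33 mm, orange underside with black strips at x = -33. Lies right when own x is up. Pushed near its top it tips, pushed low it slides; past 30 deg tilt it falls by itself.
- green_box: tip box with a green base that already lies on its base, 120 x 84 x 66 mm, origin at its centre; leave alone
- tube_rack: blue rack 110 x 50 mm holding three capped tubes, 104 mm tall, long side along its x, origin under its centre; leave alone
- marker_pen: white marker with black cap lying on the bench, 130 mm long along its x, 15 mm thick, origin under its middle; leave alone
- amber_bottle: amber bottle, 60 mm diameter, 140 mm tall, origin under its centre; leave alone
- white_bottle: white bottle with blue cap, 56 mm diameter, 120 mm tall, origin under its centre; leave alone
- beaker: glass beaker, 70 mm diameter, 90 mm tall, origin under its centre; leave alone
- timer: white bench timer lying flat, 65 x 75 x 18 mm, origin under its centre; leave alone

How it is judged:
By the outcome, as a careful person would: the job done as asked, in the order asked, and still so for the second after the job is handed in, with the robot touching nothing.
It also fails if it takes over 38 s, if anything falls off the work surface, if the arm or the gripper's body presses on something with over 40 N, if the wrist force passes 120 N, or if a joint passes its speed limit or range.

## Working session

There is one attempt and no reset: what is moved stays moved. The work goes in short steps, Python scripts to look and compute and a tool call to move; the robot and the scene stay as the last step left them, time stands still between calls to the robot, and variables do not carry over. Pictures are saved under pics/ and viewed, about 8 in all and at most 12, crops included, and the job is handed in when it is done.

Besides the shell and the picture viewer there is one more tool, called as name([rows], argument=value, ...), one row to a line, values as JSON. play_rows: Moves the arm, as the interface text tells. Its arguments: {"type":"object","properties":{"increments":{"type":"array","items":{"type":"array"}},"newtons":{"type":"number"}},"required":["increments"]}

```bash
mkdir -p pics; ls; python3 - <<'E'
from bench import *
import cv2
s=observe(); print(s['time_s'],s['position'],s['ee_rot'],s['ft_force'])
for n in("scene","top"):
    cv2.imwrite(f"pics/{n}0.png",snapshot(n)); c=camera_model(n); print(c['mtx'],c['world_from_camera'])
E
```

```text
pics
0.0 [ 0.13378717 -0.53320165  0.20488094] [[ 9.69942829e-01  2.43332823e-01 -2.13165025e-04]
 [ 2.43332903e-01 -9.69942126e-01  1.17072541e-03]
 [ 7.81181817e-05 -1.18740678e-03 -9.99999292e-01]] [-0.23402156 -0.41756915 -0.14042656]
[[522.82770648   0.         320.90633422]
 [  0.         522.82770648 243.14779394]
 [  0.           0.           1.        ]] [[-0.48843925  0.57952111 -0.65236676  1.54964893]
 [ 0.87259414  0.32219202 -0.36711275  0.54454846]
 [-0.00256222 -0.74856368 -0.66305795  1.0784947 ]
 [ 0.          0.          0.          1.        ]]
[[562.03729545   0.         327.34688582]
 [  0.         562.03729545 233.38006281]
 [  0.           0.           1.        ]] [[ 0.02023448 -0.98820198  0.15181375  0.3752185 ]
 [-0.99975983 -0.01872086  0.01139306 -0.00509971]
 [-0.00841656 -0.15200782 -0.98834345  1.50331476]
 [ 0.          0.          0.          1.        ]]
```

View pics/scene0.png

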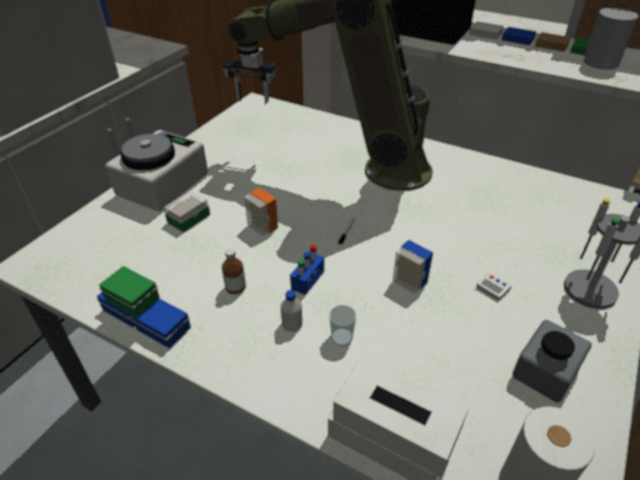

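View pics/top0.png

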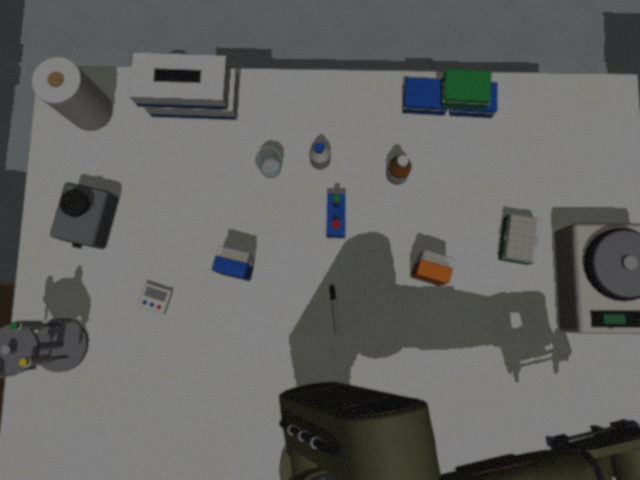

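```bash
python3 - <<'E'
import cv2,numpy as np
t=cv2.imread('pics/top0.png');s=cv2.imread('pics/scene0.png')
g=lambda im,x,y:cv2.resize(im[y:y+60,x:x+80],(400,300),interpolation=cv2.INTER_CUBIC)
a=np.hstack([g(t,195,230),g(t,395,230)]);b=np.hstack([g(s,370,230),g(s,225,175)])
cv2.imwrite('pics/c0.png',np.clip(np.vstack([a,b])*1.3,0,255).astype('uint8'))
E
```

```text
(no output)
```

View pics/c0.png

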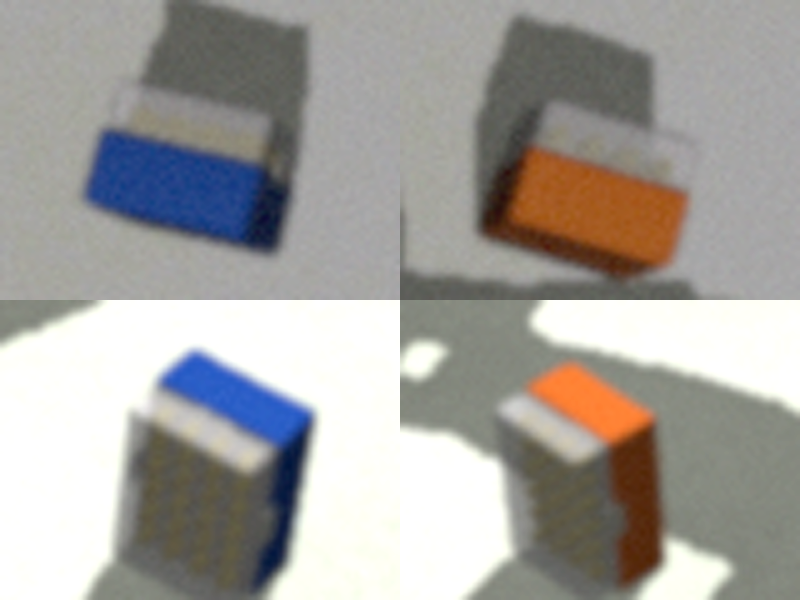

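```bash
cat > h.py <<'E'
import numpy as np
from bench import *
def px(n,u,v,z):
    c=camera_model(n);T=c['world_from_camera'];d=T[:3,:3]@np.linalg.inv(c['mtx'])@[u,v,1];o=T[:3,3]
    return (o+d*(z-o[2])/d[2])[:2]
E
python3 - <<'E'
from h import *
np.set_printoptions(precision=3,suppress=True)
def crop(pts,x,y): return np.array([px('top',x+a/5,y+b/5,.12) for a,b in pts])
B=crop([(104,128),(88,200),(242,243),(268,163),(118,85),(275,118)],195,230)
O=crop([(130,148),(108,222),(265,265),(290,190),(150,102),(300,138)],395,230)
for P in(B,O):
    print(P); w=P[2]-P[1]; print('lenY',np.linalg.norm(w),'ang',np.degrees(np.arctan2(w[1],w[0])), np.linalg.norm(P[1]-P[4]))
    w2=P[3]-P[0];print(np.degrees(np.arctan2(w2[1],w2[0])),'baseedge mid',(P[1]+P[2])/2,'lidline mid',(P[4]+P[5])/2)
for n,u,v,z in[('timer',155,297,.018),('pen0',332,285,.01),('pen1',336,333,.01),('rack',336,215,.06),('green',518,238,.066)]:print(n,px('top',u,v,z))
# scene view: base top corners
for nm,x,y,pts in[('B',370,230,[(195,50),(315,113),(278,145),(157,83),(145,120),(243,175)]),('O',225,175,[(170,62),(255,117),(210,145),(127,90),(98,108),(180,165)])]:
    P=np.array([px('scene',x+a/5,y+b/5,.12) for a,b in pts]);print(nm,P);w=P[1]-P[0];print(np.linalg.norm(w),np.degrees(np.arctan2(w[1],w[0])),'basemid',(P[0]+P[1])/2,'lidmid',(P[4]+P[5])/2)
c=camera_model('wrist');s=observe();R=s['ee_rot'];T=c['world_from_camera'];print(R.T@T[:3,:3],R.T@(T[:3,3]-s['position']))
E
```

```text
[[0.527 0.286]
 [0.491 0.292]
 [0.471 0.215]
 [0.511 0.204]
 [0.548 0.28 ]
 [0.533 0.202]]
lenY 0.07954905760065158 ang -104.35228457752244 0.05873860733405667
-100.91023530554524 baseedge mid [0.481 0.254] lidline mid [0.541 0.241]
[[ 0.527 -0.222]
 [ 0.49  -0.211]
 [ 0.47  -0.288]
 [ 0.507 -0.3  ]
 [ 0.55  -0.232]
 [ 0.533 -0.306]]
lenY 0.07927399062985227 ang -104.31721214731571 0.06342908938775225
-103.77521042918794 baseedge mid [ 0.48  -0.249] lidline mid [ 0.541 -0.269]
timer [0.425 0.463]
pen0 [ 0.466 -0.003]
pen1 [ 0.341 -0.016]
rack [ 0.646 -0.01 ]
green [ 0.593 -0.48 ]
B [[0.476 0.222]
 [0.493 0.298]
 [0.526 0.289]
 [0.512 0.214]
 [0.543 0.22 ]
 [0.557 0.282]]
0.07818099326146287 77.5745588988753 basemid [0.484 0.26 ] lidmid [0.55  0.251]
O [[ 0.47  -0.285]
 [ 0.493 -0.207]
 [ 0.53  -0.216]
 [ 0.508 -0.292]
 [ 0.532 -0.297]
 [ 0.555 -0.22 ]]
0.08142440867459314 73.86358392122841 basemid [ 0.482 -0.246] lidmid [ 0.544 -0.259]
[[-0.001 -0.958 -0.286]
 [ 1.    -0.001 -0.   ]
 [-0.    -0.286  0.958]] [ 0.084 -0.    -0.18 ]
```

play_rows([
  [0.5,[40,-40,0],0.12],
  [0.5,[84,-84,0],0.24],
  [0.5,[128,-128,0],0.36],
  [0.5,[172,-172,0],0.48],
  [0.5,[215,-215,0],0.48],
])

```text
time_s: 0.72
position: [0.2906, -0.2708, 0.2054]
ee_rot: [[0.972, -0.234, 0.0], [-0.234, -0.972, -0.0], [0.0, 0.0, -1.0]]
ft_force: [0.3, -0.3, 0.2]
opening: 0.0484
```

play_rows([
  [0.5,[17,-55,0],0],
  [0.5,[34,-110,0],0],
  [0.5,[52,-166,0],0],
  [0.5,[69,-222,0],0],
  [0.5,[87,-279,0],0],
])

```text
time_s: 1.35
position: [0.44, -0.0195, 0.2055]
ee_rot: [[0.973, -0.232, 0.0], [-0.232, -0.973, -0.0], [0.0, 0.0, -1.0]]
ft_force: [1.2, -1.5, -0.4]
opening: 0.0471
```

play_rows([
  [0.5,[17,-55,0],0],
  [0.5,[34,-110,0],0],
  [0.5,[52,-166,0],0],
  [0.5,[69,-222,0],0],
  [0.5,[87,-279,0],0],
])

```text
time_s: 1.98
position: [0.5894, 0.2315, 0.2051]
ee_rot: [[0.973, -0.232, -0.0], [-0.232, -0.973, -0.0], [-0.0, 0.0, -1.0]]
ft_force: [0.4, -0.6, 0.1]
opening: 0.0473
```

```bash
python3 - <<'E'
from h import *
import cv2
s=observe(); print(s['time_s'],s['position'],s['ee_rot'])
T=camera_model('wrist');cv2.imwrite('pics/w1.png',snapshot('wrist'))
K=T['mtx'];M=np.linalg.inv(T['world_from_camera'])
for p in [(.546+.009,.241+.041,.12),(.546-.009,.241-.041,.12),(.482+.009,.256+.041,.12),(.482-.009,.256-.041,.12),(.546,.241,0)]:
    q=K@(M@np.r_[p,1])[:3];print(p,q[:2]/q[2])
E
```

```text
1.975 [0.58939384 0.23153333 0.20510601] [[ 9.72710497e-01 -2.32021816e-01 -4.06643226e-04]
 [-2.32021929e-01 -9.72710522e-01 -2.55140387e-04]
 [-3.36348009e-04  3.42527878e-04 -9.99999885e-01]]
(0.555, 0.282, 0.12) [263.70449557 306.15720139]
(0.537, 0.19999999999999998, 0.12) [375.34696492 304.14817079]
(0.491, 0.297, 0.12) [267.40377394 380.89008097]
(0.473, 0.215, 0.12) [372.25186635 379.10495604]
(0.546, 0.241, 0) [318.81277856 254.58962886]
```

View pics/w1.png

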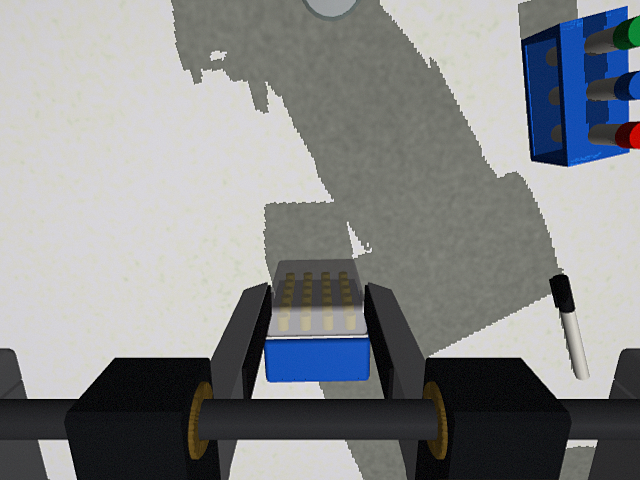

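play_rows([
  [0.5,[0,0,50],0],
  [0.5,[0,0,96],0],
  [0.5,[0,0,96],0],
  [0.5,[-15,0,96],0],
  [0.5,[-25,0,96],0],
])

```text
time_s: 2.65
position: [0.5648, 0.2359, 0.1116]
ee_rot: [[0.973, -0.232, 0.002], [-0.232, -0.973, 0.001], [0.002, -0.001, -1.0]]
ft_force: [0.0, 0.9, 0.3]
opening: 0.0473
```

play_rows([
  [0.5,[-5,0,0],0],
  [0.5,[-10,0,0],0],
  [0.5,[-15,0,0],0],
  [0.5,[-20,0,0],0],
  [0.5,[-25,0,0],0],
])

```text
time_s: 3.28
position: [0.54, 0.2414, 0.1095]
ee_rot: [[0.973, -0.232, 0.0], [-0.232, -0.973, 0.0], [0.0, -0.0, -1.0]]
ft_force: [1.5, -0.3, 1.5]
opening: 0.0472
```

```bash
python3 - <<'E'
from h import *
import cv2
s=observe(); print(s['time_s'],s['position'],s['ft_force'])
a=snapshot('wrist');b=snapshot('scene')[200:350,330:530]
cv2.imwrite('pics/w2.png',np.hstack([cv2.resize(a,(400,300)),cv2.resize(b,(400,300))]))
E
```

```text
3.275 [0.53996557 0.24141139 0.10953322] [ 1.49447491 -0.28553584  1.4537319 ]
```

View pics/w2.png

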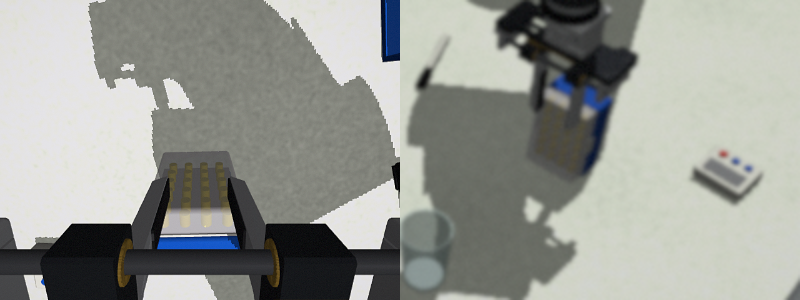

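play_rows([
  [0.5,[-6,0,0],0],
  [0.5,[-12,0,0],0],
  [0.5,[-18,0,0],0],
  [0.5,[-24,0,0],0],
  [0.5,[-30,0,0],0],
])

```text
time_s: 4.0
position: [0.5105, 0.2485, 0.1094]
ee_rot: [[0.973, -0.232, -0.0], [-0.232, -0.973, -0.0], [-0.0, 0.0, -1.0]]
ft_force: [0.2, -0.5, 0.4]
opening: 0.0465
```

play_rows([
  [0.5,[-5,0,0],0],
  [0.5,[-10,0,0],0],
  [0.5,[-15,0,0],0],
  [0.5,[-15,0,0],0],
  [0.5,[-15,0,0],0],
])

```text
time_s: 4.62
position: [0.4965, 0.2518, 0.1095]
ee_rot: [[0.973, -0.232, 0.0], [-0.232, -0.973, 0.0], [0.0, -0.0, -1.0]]
ft_force: [-0.2, -0.5, -0.8]
opening: 0.0465
```

```bash
python3 - <<'E'
from h import *
import cv2
s=observe(); print(s['time_s'],s['position'],s['ft_force'])
a=snapshot('wrist');b=snapshot('scene')[200:350,330:530]
cv2.imwrite('pics/w3.png',np.hstack([cv2.resize(a,(400,300)),cv2.resize(b,(400,300))]))
E
```

```text
4.625 [0.4964747  0.25178994 0.10947383] [-0.24106248 -0.4943527  -0.81545848]
```

View pics/w3.png

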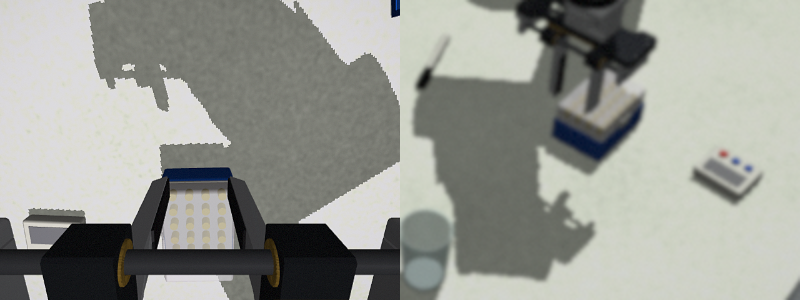

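play_rows([
  [0.5,[0,0,-50],0],
  [0.5,[0,0,-96],0],
  [0.5,[23,53,-96],0.04],
  [0.5,[46,107,-96],0.04],
  [0.5,[69,161,-96],0.04],
])

```text
time_s: 5.35
position: [0.5262, 0.0774, 0.2056]
ee_rot: [[0.963, -0.27, 0.0], [-0.27, -0.963, 0.0], [0.0, -0.0, -1.0]]
ft_force: [0.5, 0.1, 0.2]
opening: 0.047
```

```bash
python3 - <<'E'
from h import *
s=observe(); print(s['time_s'],s['position'],s['ee_rot'])
print(s['ee_rot'].T@(np.array([.588,-.277,.2055])-s['position'])*1000)
E
```

```text
5.35 [0.52624003 0.07744918 0.20559159] [[ 9.62720449e-01 -2.70498109e-01  3.30238245e-04]
 [-2.70498135e-01 -9.62720498e-01  3.62659963e-05]
 [ 3.08117244e-04 -1.24242846e-04 -9.99999945e-01]]
[1.55335402e+02 3.24529545e+02 9.91260509e-02]
```

play_rows([
  [0.5,[26,54,0],0],
  [0.5,[52,108,0],0],
  [0.5,[78,162,0],0],
  [0.5,[104,217,0],0],
  [0.5,[130,271,0],0],
])

```text
time_s: 5.98
position: [0.578, -0.2191, 0.2055]
ee_rot: [[0.963, -0.271, 0.0], [-0.271, -0.963, -0.0], [0.0, 0.0, -1.0]]
ft_force: [0.4, 0.7, 1.0]
opening: 0.047
```

play_rows([
  [0.5,[25,53,0],0],
  [0.5,[25,53,0],0],
  [0.5,[25,53,0],0],
])

```text
time_s: 6.35
position: [0.5875, -0.2743, 0.2051]
ee_rot: [[0.963, -0.271, -0.0], [-0.271, -0.963, 0.0], [-0.001, -0.0, -1.0]]
ft_force: [-0.8, 1.0, 0.6]
opening: 0.0469
```

```bash
python3 - <<'E'
from h import *
import cv2
s=observe(); print(s['time_s'],s['position'],s['ee_rot'])
T=camera_model('wrist');cv2.imwrite('pics/w4.png',snapshot('wrist'))
K=T['mtx'];M=np.linalg.inv(T['world_from_camera'])
for p in [(.545+.0115,-.265+.04,.12),(.545-.0115,-.265-.04,.12),(.481+.0115,-.247+.04,.12),(.481-.0115,-.247-.04,.12)]:
    q=K@(M@np.r_[p,1])[:3];print(p,q[:2]/q[2])
E
```

```text
6.35 [ 0.58752183 -0.27427646  0.205136  ] [[ 9.62594246e-01 -2.70946706e-01 -4.46399019e-04]
 [-2.70946502e-01 -9.62594293e-01  4.68038459e-04]
 [-5.56514627e-04 -3.29580875e-04 -9.99999791e-01]]
(0.5565, -0.225, 0.12) [266.42361895 303.70611835]
(0.5335000000000001, -0.305, 0.12) [377.23441616 304.12779109]
(0.4925, -0.207, 0.12) [269.69627933 379.50560681]
(0.4695, -0.287, 0.12) [373.68045523 379.87731466]
```

View pics/w4.png

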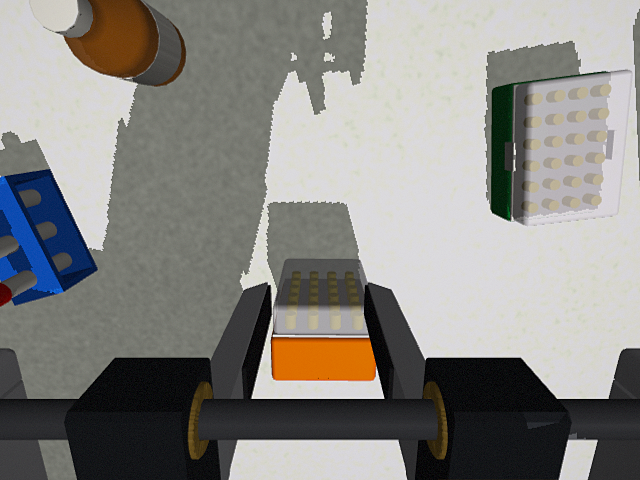

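play_rows([
  [0.5,[0,3,50],0],
  [0.5,[0,3,96],0],
  [0.5,[0,3,96],0],
  [0.5,[-15,3,96],0],
  [0.5,[-25,3,96],0],
])

```text
time_s: 7.02
position: [0.5632, -0.2704, 0.112]
ee_rot: [[0.963, -0.27, 0.003], [-0.27, -0.963, -0.001], [0.003, 0.001, -1.0]]
ft_force: [0.2, -1.1, 0.0]
opening: 0.0473
```

play_rows([
  [0.5,[-5,0,0],0],
  [0.5,[-10,0,0],0],
  [0.5,[-15,0,0],0],
  [0.5,[-20,0,0],0],
  [0.5,[-25,0,0],0],
])

```text
time_s: 7.65
position: [0.5384, -0.2639, 0.1095]
ee_rot: [[0.963, -0.271, 0.0], [-0.271, -0.963, 0.0], [0.0, -0.0, -1.0]]
ft_force: [0.8, -1.1, 0.9]
opening: 0.0471
```

play_rows([
  [0.5,[-6,0,0],0],
  [0.5,[-12,0,0],0],
  [0.5,[-18,0,0],0],
  [0.5,[-24,0,0],0],
  [0.5,[-30,0,0],0],
])

```text
time_s: 8.28
position: [0.5094, -0.2557, 0.1094]
ee_rot: [[0.963, -0.271, -0.0], [-0.271, -0.963, 0.0], [-0.0, -0.0, -1.0]]
ft_force: [0.9, -0.3, 0.7]
opening: 0.0469
```

play_rows([
  [0.5,[-5,0,0],0],
  [0.5,[-10,0,0],0],
  [0.5,[-15,0,0],0],
  [0.5,[-15,0,0],0],
  [0.5,[-15,0,0],0],
])

```text
time_s: 8.9
position: [0.4955, -0.2518, 0.1095]
ee_rot: [[0.963, -0.271, 0.0], [-0.271, -0.963, -0.0], [0.0, 0.0, -1.0]]
ft_force: [-0.2, 0.2, -0.1]
opening: 0.0469
```

play_rows([
  [0.5,[0,0,-50],0],
  [0.5,[0,0,-100],0],
  [0.5,[20,50,-120],0],
  [0.5,[40,100,-120],0],
  [0.5,[40,100,-120],0],
])

```text
time_s: 9.52
position: [0.5063, -0.3616, 0.2285]
ee_rot: [[0.962, -0.274, -0.001], [-0.274, -0.962, 0.0], [-0.001, -0.0, -1.0]]
ft_force: [-0.0, -0.5, -0.7]
opening: 0.047
```

```bash
python3 - <<'E'
from h import *
import cv2
s=observe(); print(s['time_s'],s['position'],s['ft_force'])
a=snapshot('top')[120:345,130:560];b=snapshot('scene')[150:360,130:530]
cv2.imwrite('pics/e.png',np.vstack([cv2.resize(a,(573,300)),cv2.resize(b,(573,300))]))
E
```

```text
9.525 [ 0.50630745 -0.36162297  0.22845001] [-0.03921029 -0.51846274 -0.67564015]
```

View pics/e.png

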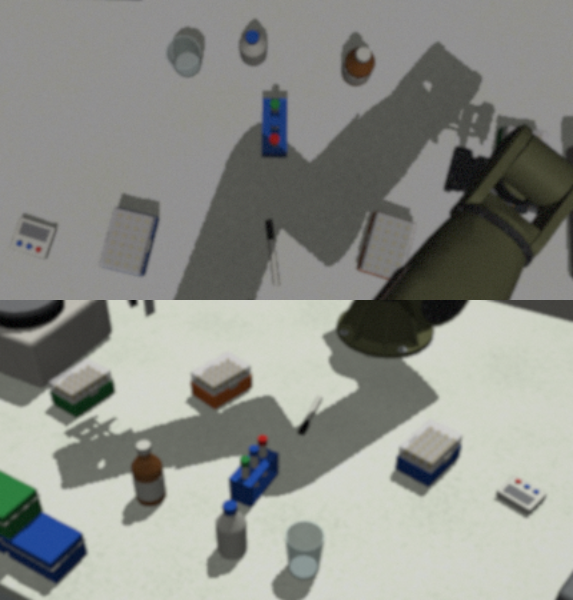

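Both boxes lie flat on their coloured bases with the lids up. The other objects are where they were, and the arm is clear.

```bash
python3 -c "
from bench import *
print(close_job())"
```

```text
the job is handed in; nothing more can be done
None
```

I tipped both boxes over, blue first and then orange, and handed the job in at about 9.6 s of the 38 s allowed. For each one I pushed the lid face with the fingertips at about 110 mm height, moving towards the base side.

- **Result:** the final top and scene pictures show both boxes lying flat on their coloured bases with the clear lids up, about where they stood. The other bench items look unmoved by eye; I did not measure them again.
- **Forces:** the wrist force read at the end of each move stayed around 2 N.
- **Arm:** it is clear of everything, with the tool at about z = 0.23 m.
- **Checks:** none failed or disagreed. The box positions found from the top, scene and wrist cameras matched to within about 1 cm.

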